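Turn a file over and drop it blade-down into its stand

ROBOT

A 6-joint arm with a two-finger parallel gripper is mounted at the origin on the work surface. World frame = base frame: x ahead of the robot, y to its left, z up, the work surface at z = 0. Lengths are in mm, angles in rad, forces in N, time in s.
With the tool pointing down it reaches from about 400 to 925 mm from the base axis. Payload 12.5 kg.
Tool frame: the origin (TCP) lies at the very end of the fingers, on their centre line; the grasp point (between the pads) lies behind it (env.grip_depth is the z of the grasp point in the tool frame, in mm); z points along the fingers, y is the line along which they close (so a half turn about z gives the same grasp; the last joint's range is limited). The gripper opens to 95 mm and grips with 3 to 60 N. Pads are 20 mm wide; open, the fingers measure 119 mm over their backs; the gripper's body (75 mm by 180 mm) begins 59 mm behind the grasp point.
Start: joints at [-1.208, 0.491, 1.559, -0, 1.092, -0.106], TCP at [282.409, -557.577, 214.661] pointing down, gripper open.
Joint ranges: [-3.1, 3.1], [-0.84, 2.19], [0.05, 2.79], [-1.13, 4.28], [0.06, 2.93], [-2.69, 2.69]. Speed limits (rad/s): [2.22, 2.22, 2.79, 3.14, 3.14, 3.14].

INTERFACE

Orientations are given as [roll, pitch, yaw] about the fixed x, y, z axes, in that order (R = Rz(yaw) Ry(pitch) Rx(roll)).
In Python, from cell import env, optics gives the robot as it stands.
- The arm moves only by the tool step_arm, never from a script. Its argument "moves" is a list of rows, each an object of numbers: "tx", "ty", "tz": the shift along the tool's x, y, z in mm; "roll": the turn about the tool's z in rad. In form: [{"tx": .., "ty": .., "tz": .., "roll": ..}, ...]. A call has 1 to 12 rows; each row is the pose to reach, as a shift and turn from the pose commanded when the call began, along the tool's axes at that moment; what a row does not reach only later rows make up. A row lasts 1/12 s, in which the tool goes at most 41.7 mm and 7.16 degrees, less where a joint would pass 70% of its speed; a pose out of reach is approached as far as the arm can. A call with a gripper value outside its range is refused whole. "grip" is the finger opening in mm, from 0 to 95.1, set as the call begins (left out, the last holds). The fingers move at their own pace and stop on an object; the grip force is fixed at half the most. Time passes only in rows, so rows that repeat a pose let the fingers close. It gives the time, the measured TCP pose, the force, the opening and the grip force at its end, in the units of the state.
- env.state(): the state, without advancing time (a new reading comes with each control period).
- optics.read_camera(name): name is "scene" or "side" or "wrist"; returns a dict with "pixels" (480x640x3 uint8, blue, green, red), "mtx" (3x3 intrinsics, pixels), "dist" ([k1, k2, p1, p2, k3] as OpenCV has them; the pictures are not rectified), "view" (4x4, takes a point from world to camera coordinates). Camera axes: x right, y down, z forward; pixel columns grow to the right and rows downward; lengths in mm; the calibration is good to about 2 mm. A picture is of the moment at which its call begins. There is no depth.
- env.job_done(): hands the job in; it is judged then, once.
The state is a dict: "t": time; "joints": joint angles; "qvel": joint speeds; "tau": joint torques, N m; "eef_pos": TCP position; "tcp_rot": TCP orientation; "ft_force": force on the tool from outside, world axes, zero at the start; "moment": the same for the moment, N m; "opening": opening from 0.0 (shut) to 1.0 (fully open); "grip_force": force on a finger pad.
Only numpy, scipy, OpenCV 4.12 (cv2) and the standard library are available. Lean on these libraries where they do the work, as an engineer would, in place of code of your own. Each camera call takes 0.05 s, during which the arm holds its last target. There are 200 camera calls.

TASK

On this key-cutting bench a hand file has been left the dangerous way up, its handle in the low wooden block and its blade pointing up. Turn it over and put it in the file stand: blade down through the hole in the stand's top plate and into the narrow cup beneath, dropped fully home so that the handle rests on the plate and stands upright. Let go of it, and leave the other things on the bench where they are.

Things in the scene. Friction and masses are not known exactly. Their poses are not given: they have to be found in the camera images.
- file: hand file, 180 mm long, 0.15 kg: black plastic handle 24 x 24 x 85 mm (square section), then a steel blade 10 x 10 x 95 mm, its last 10 mm narrowed to 6 x 6 mm. Origin: centre of the handle's butt end. z runs along the file from butt to tip (up at the start); x and y are square to the handle's faces. Lying on a handle face its axis is 12 mm above the bench. It balances about 60 mm from the butt.
- file_shoulder (a point): centre of the handle's front end, where the blade begins: 85 mm along the file's z from its origin.
- file_tip (a point): the blade's tip: 180 mm along the file's z from its origin.
- block: fixed wooden block 90 x 90 x 40 mm with a square socket 30 x 30 mm, 35 mm deep (floor 5 mm above the bench), in the middle of its top, sides along its x and y. The file starts in it, butt down, with 50 mm of handle and all of the blade standing out above it. Origin: centre of its underside, on the bench.
- stand: fixed file stand, 120 mm high: dark base 90 x 90 x 10 mm, four steel posts 8 mm thick (29 mm either side of the centre in x and y), and on them a steel top plate 70 x 70 x 8 mm (112 to 120 mm high) with one square hole 17 x 17 mm in its middle, sides along x and y; a cup stands on the base beneath the hole. Origin: centre of its underside, on the bench.
- stand_hole (a point): centre of the hole in the stand's top plate, level with the plate's upper face, 120 mm above the bench.
- stand_cup (a point): centre of the mouth of the cup under the hole, 45 mm above the bench: the cup is 40 x 40 mm, its mouth 25 x 25 mm, its floor 15 mm above the bench. With the handle resting on the plate the blade tip is in the cup, 25 mm above the bench.
- keybox: bystander: open cardboard box of keys, 90 x 130 mm, 35 mm high. Origin: centre of its underside.
- fobjar: bystander: clear jar of coloured key fobs with a blue cap, 72 mm across, 101 mm high. Origin: centre of its underside.
- padlock: bystander: brass padlock standing upright, 26 x 48 mm, 71 mm high with its shackle. Origin: centre of its underside.
- cutter: bystander: spare steel cutter wheel lying flat, 84 mm across, 14 mm high at its hub. Origin: centre of its underside.
- brush: bystander: bench brush lying flat, 180 mm long. Its x axis runs along it, to the bristles.
- driver: bystander: screwdriver lying flat, 190 mm long. Its x axis runs along it, to the tip.
- notepad: bystander: paper pad lying flat, 80 x 110 x 12 mm. Origin: centre of its underside.

How it is judged:
By the outcome, as a careful person would: the job done as asked, in the order asked, and still so for the second after the job is handed in, with the robot touching nothing.
It also fails if it takes over 69 s, if anything falls off the work surface, if the arm or the gripper's body presses on something with over 40 N, if the wrist force passes 120 N, or if a joint passes its speed limit or range.

## Working session

There is one attempt and no reset: what is moved stays moved. The work goes in short steps, Python scripts to look and compute and a tool call to move; the robot and the scene stay as the last step left them, time stands still between calls to the robot, and variables do not carry over. Pictures are saved under pics/ and viewed, at most 10 in all, crops included, and the job is handed in when it is done.

Besides the shell and the picture viewer there is one more tool, called after "Emit:" as name(argument=value, ...), one argument or row to a line, values as JSON. step_arm: Moves the arm, as the interface text tells. Its arguments: {"type":"object","properties":{"moves":{"type":"array"},"grip":{"type":"number"}},"required":["moves"]}

```bash
mkdir -p pics; ls
python3 - <<'E'
from cell import env, optics
import cv2,numpy as np
print(env.grip_depth, env.state())
for n in("scene","side"):
    c=optics.read_camera(n); cv2.imwrite(f"pics/{n}0.png",c["pixels"]); print(n,np.round(c["mtx"],1).tolist(),c["dist"],np.round(c["view"],3).tolist())
E
```

```text
pics
-18.8 {'t': 0.0, 'joints': array([-1.20762127e+00,  4.91575255e-01,  1.55944574e+00, -3.27271869e-05,
        1.09168832e+00, -1.05620089e-01]), 'qvel': array([-1.65117537e-04, -1.16661615e-04, -1.04955415e-03,  9.88961218e-05,
        2.80490267e-03,  1.59675077e-03]), 'tau': array([-1.30461856e-03, -6.12640214e+01, -2.58186686e+01,  6.92513608e-02,
        4.81570722e-02, -5.22318010e-05]), 'eef_pos': array([ 282.29873558, -557.34457376,  214.05327081]), 'tcp_rot': array([-3.14047915e+00, -8.88597003e-05,  4.68810203e-01]), 'ft_force': array([ 0.01326519, -0.748861  , -0.72602127]), 'moment': array([ 0.03234261, -0.00550562,  0.03937294]), 'grip_force': 0.0, 'opening': 0.9991463271205141}
scene [[469.7, 0.0, 320.3], [0.0, 469.7, 236.7], [0.0, 0.0, 1.0]] [0.04009852 0.         0.         0.         0.        ] [[0.773, 0.635, -0.011, -396.752], [0.543, -0.67, -0.505, -227.367], [-0.328, 0.385, -0.863, 1467.229], [0.0, 0.0, 0.0, 1.0]]
side [[445.7, 0.0, 312.5], [0.0, 445.7, 241.4], [0.0, 0.0, 1.0]] [-0.00023342  0.          0.          0.          0.        ] [[-0.992, -0.128, -0.017, 550.39], [-0.074, 0.674, -0.735, 131.069], [0.105, -0.728, -0.678, 1064.385], [0.0, 0.0, 0.0, 1.0]]
```

View pics/scene0.png

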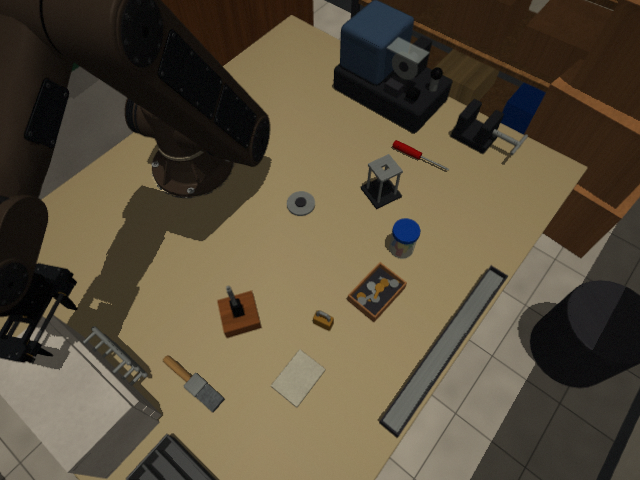

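View pics/side0.png

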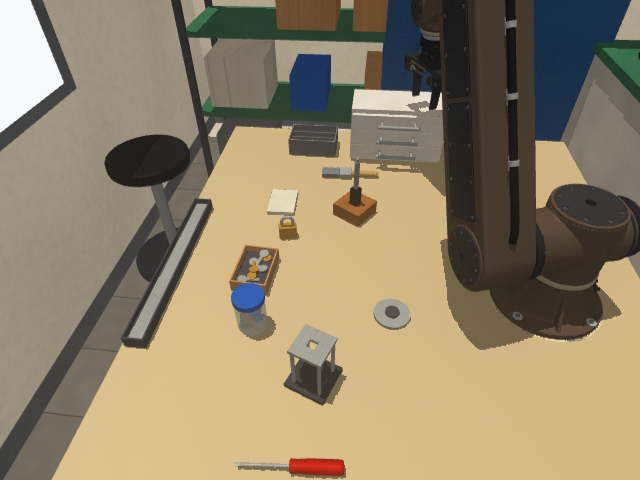

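Scene picture: file tip near (229,289), block near (240,312), stand hole near (385,167). Side picture: tip (358,161), block (355,206), hole (313,344). I'll zoom in on these for corner pixels.

Run:
```python
import cv2,numpy as np
S=cv2.imread("pics/scene0.png");D=cv2.imread("pics/side0.png")
def crop(I,x,y,w=80,h=60):
    C=cv2.resize(I[y:y+h,x:x+w],(400,300),interpolation=cv2.INTER_CUBIC)
    for k in range(0,w,10): cv2.line(C,(k*5,0),(k*5,6 if k%20 else 14),(0,0,255),1); 
    for k in range(0,h,10): cv2.line(C,(0,k*5),(6 if k%20 else 14,k*5),(0,0,255),1)
    return C
cv2.imwrite("pics/z.png",np.vstack([np.hstack([crop(S,200,282),crop(S,345,150)]),np.hstack([crop(D,315,158),crop(D,275,322,80,60)])]))
```

```text
(no output)
```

View pics/z.png

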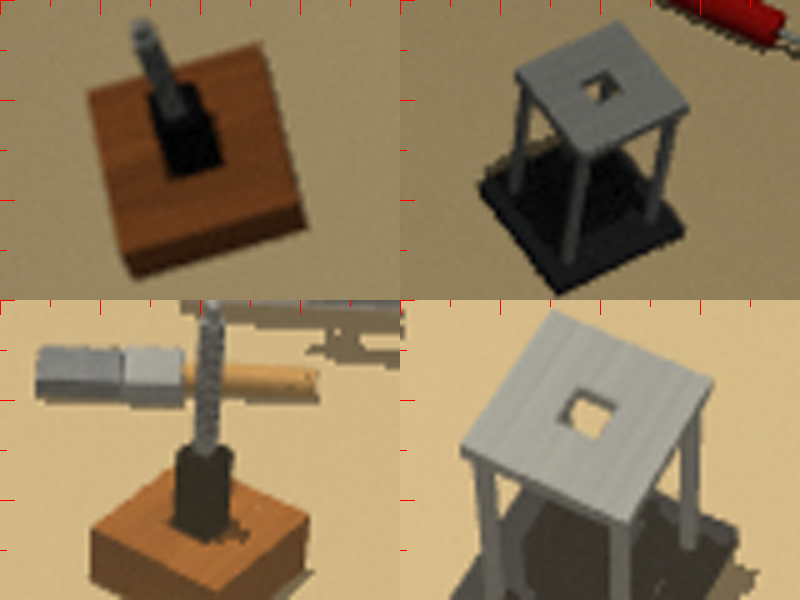

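The zoom gives me the plate corners, hole, block corners, shoulder and tip in both views. For example, the hole is at scene (385.4,167.6) and side (312.4,345), and the tip at (228,286.9) and (357.4,158.8). Next I triangulate.

```bash
cat > h.py <<'E'
from cell import env, optics
import cv2,numpy as np
def cam(n):
    c=optics.read_camera(n); return c
def und(c,p): return cv2.undistortPoints(np.array([[p]],float),np.array(c["mtx"]),np.array(c["dist"])).reshape(2)
def tri(c1,p1,c2,p2):
    X=cv2.triangulatePoints(np.array(c1["view"])[:3],np.array(c2["view"])[:3],und(c1,p1),und(c2,p2)).ravel();return X[:3]/X[3]
def plane(c,p,z):
    V=np.array(c["view"]);R,t=V[:3,:3],V[:3,3];o=-R.T@t;d=R.T@np.append(und(c,p),1);return o+d*(z-o[2])/d[2]
E
python3 - <<'E'
from h import *
np.set_printoptions(precision=1,suppress=True)
s=cam("scene");d=cam("side")
P=[(368.2,164.4),(388.6,154.4),(402.6,171.4),(381.4,180.6)];Q=[(287.4,352),(306,324),(337.4,338.4),(320.4,366.4)]
a=[plane(s,p,120) for p in P];b=[plane(d,q,120) for q in Q]
print("plate",np.array(a)[:,:2],np.array(b)[:,:2],np.mean(a,0),np.mean(b,0))
for p in a:
    j=np.argmin([np.linalg.norm(p-q) for q in b]); print(j,tri(s,P[[i for i in range(4) if a[i] is p][0]],d,Q[j]))
print("hole",tri(s,(385.4,167.6),d,(312.4,345)),plane(s,(385.4,167.6),120),plane(d,(312.4,345),120))
P=[(217.4,300.4),(252.4,290.4),(261,323.4),(224.6,333)];Q=[(333,204),(358.4,216.4),(376.6,201),(351,191.6)]
a=[plane(s,p,40) for p in P];b=[plane(d,q,40) for q in Q]
print("block",np.array(a)[:,:2],np.array(b)[:,:2],np.mean(a,0),np.mean(b,0))
print("tip",tri(s,(228.2,287),d,(357.4,158.8)),plane(s,(228.2,287),185),plane(d,(357.4,158.8),185))
print("shoulder",tri(s,(234.4,304),d,(355.8,187.4)))
for n,p in dict(padlock=(323,319),note=(298,378),cutter=(301,203),brush=(195,383),box=(377,291),jar=(404,240),driver=(420,156)).items(): print(n,plane(s,p,10)[:2])
E
```

```text
plate [[476.7 256.5]
 [500.1 321. ]
 [564.8 295.8]
 [537.9 233.8]] [[561.  301.4]
 [535.6 234.6]
 [472.  260.9]
 [497.  324.1]] [519.9 276.8 120. ] [516.4 280.2 120. ]
2 [473.6 258.9 116.2]
3 [498.1 322.9 117.4]
0 [562.5 298.9 115.6]
1 [536.6 234.3 119.1]
hole [518.3 279.2 116.8] [520.4 277.1 120. ] [517.1 281.  120. ]
block [[ 406.9 -279.9]
 [ 456.7 -204.2]
 [ 534.3 -254.8]
 [ 482.1 -328.5]] [[ 527.6 -251.2]
 [ 452.6 -203.3]
 [ 404.3 -278.5]
 [ 480.3 -316.1]] [ 470.  -266.9   40. ] [ 466.2 -262.3   40. ]
tip [ 467.1 -266.4  184.2] [ 468.6 -266.4  185. ] [ 466.2 -265.9  185. ]
shoulder [ 466.9 -269.1   89.4]
padlock [ 638.4 -141.1]
note [ 685.3 -292.6]
cutter [362.8  94.7]
brush [ 503.6 -454.8]
box [699.4   8. ]
jar [667.1 180.4]
driver [535.4 460.7]
```

Emit:
step_arm(
  moves=[
    {"tx": 297,"ty": -176,"tz": 0,"roll": -0.525},
    {"tx": 297,"ty": -176,"tz": 0,"roll": -0.525},
    {"tx": 297,"ty": -176,"tz": 0,"roll": -0.525},
    {"tx": 297,"ty": -176,"tz": 0,"roll": -0.525},
    {"tx": 297,"ty": -176,"tz": 0,"roll": -0.525},
    {"tx": 297,"ty": -176,"tz": 0,"roll": -0.525},
    {"tx": 297,"ty": -176,"tz": 0,"roll": -0.525},
    {"tx": 297,"ty": -176,"tz": 0,"roll": -0.525},
    {"tx": 297,"ty": -176,"tz": 0,"roll": -0.525},
    {"tx": 297,"ty": -176,"tz": 0,"roll": -0.525},
    {"tx": 297,"ty": -176,"tz": 0,"roll": -0.525},
    {"tx": 297,"ty": -176,"tz": 0,"roll": -0.525},
  ],
)

```text
t: 1.2
eef_pos: [467.5, -267.2, 214.6]
tcp_rot: [3.142, 0.0, 0.993]
ft_force: [0.3, -0.3, -0.0]
opening: 1.004
grip_force: 0.0
```

Emit:
step_arm(
  moves=[
    {"tz": 30},
    {"tz": 60},
    {"tz": 78},
    {"tz": 78},
    {"tz": 78},
  ],
)

```text
validation failed for argument at $.mo...
```

Emit:
step_arm(
  moves=[
    {"tz": 0},
    {"tz": 0},
    {"tz": 0},
    {"tz": 0},
    {"tz": 0},
    {"tz": 0},
    {"tz": 0},
    {"tz": 0},
    {"tz": 0},
    {"tz": 0},
  ],
  grip=0,
)

```text
validation failed for argument at $.mo...
```

The call seems to need all four numbers in every row.

Emit:
step_arm(
  moves=[
    {"tx": 0,"ty": 0,"tz": 30,"roll": 0},
    {"tx": 0,"ty": 0,"tz": 60,"roll": 0},
    {"tx": 0,"ty": 0,"tz": 78,"roll": 0},
    {"tx": 0,"ty": 0,"tz": 78,"roll": 0},
    {"tx": 0,"ty": 0,"tz": 78,"roll": 0},
  ],
)

```text
t: 1.62
eef_pos: [467.2, -267.5, 136.4]
tcp_rot: [-3.14, 0.0, 0.992]
ft_force: [0.9, -0.9, 1.3]
opening: 1.002
grip_force: 0.0
```

Emit:
step_arm(
  moves=[
    {"tx": 0,"ty": 0,"tz": 0,"roll": 0},
    {"tx": 0,"ty": 0,"tz": 0,"roll": 0},
    {"tx": 0,"ty": 0,"tz": 0,"roll": 0},
    {"tx": 0,"ty": 0,"tz": 0,"roll": 0},
    {"tx": 0,"ty": 0,"tz": 0,"roll": 0},
    {"tx": 0,"ty": 0,"tz": 0,"roll": 0},
    {"tx": 0,"ty": 0,"tz": 0,"roll": 0},
    {"tx": 0,"ty": 0,"tz": 0,"roll": 0},
    {"tx": 0,"ty": 0,"tz": 0,"roll": 0},
    {"tx": 0,"ty": 0,"tz": 0,"roll": 0},
  ],
  grip=0,
)

```text
t: 2.45
eef_pos: [467.9, -266.4, 136.6]
tcp_rot: [3.142, 0.0, 0.994]
ft_force: [1.2, 0.4, 0.6]
opening: 0.359
grip_force: 0.0
```

Emit:
step_arm(
  moves=[
    {"tx": 0,"ty": 0,"tz": 0,"roll": 0},
    {"tx": 0,"ty": 0,"tz": 0,"roll": 0},
    {"tx": 0,"ty": 0,"tz": 0,"roll": 0},
    {"tx": 0,"ty": 0,"tz": 0,"roll": 0},
    {"tx": 0,"ty": 0,"tz": 0,"roll": 0},
    {"tx": 0,"ty": 0,"tz": 0,"roll": 0},
    {"tx": 0,"ty": 0,"tz": 0,"roll": 0},
    {"tx": 0,"ty": 0,"tz": 0,"roll": 0},
  ],
)

```text
t: 3.12
eef_pos: [467.8, -266.4, 136.6]
tcp_rot: [-3.141, 0.0, 0.994]
ft_force: [-0.6, 0.0, -2.1]
opening: 0.1
grip_force: 30.0
```

Emit:
step_arm(
  moves=[
    {"tx": 0,"ty": 0,"tz": -10,"roll": 0},
    {"tx": 0,"ty": 0,"tz": -25,"roll": 0},
    {"tx": 0,"ty": 0,"tz": -40,"roll": 0},
    {"tx": 0,"ty": 0,"tz": -60,"roll": 0},
    {"tx": 0,"ty": 0,"tz": -60,"roll": 0},
  ],
)

```text
t: 3.53
eef_pos: [468.9, -267.1, 200.3]
tcp_rot: [3.136, 0.0, 0.994]
ft_force: [0.9, -0.3, -1.5]
opening: 0.103
grip_force: 30.0
```

```bash
cat >> h.py <<'E'
def goto(x,y,z,yaw):
    s=env.state();p=np.array(s["eef_pos"]);w=s["tcp_rot"][2]
    d=np.array([x,y,z])-p
    print("from",np.round(p,1),round(w,3),"-> tx %.1f ty %.1f tz %.1f roll %.3f"%(d@[np.cos(w),np.sin(w),0],d@[np.sin(w),-np.cos(w),0],-d[2],w-yaw))
def save2(name,boxes):
    # boxes: list of (camera,x,y) 400x300-from-100x75 crops
    out=[]
    for n,x,y in boxes: out.append(cv2.resize(cam(n)["pixels"][y:y+120,x:x+160],(400,300),interpolation=cv2.INTER_CUBIC))
    cv2.imwrite(f"pics/{name}.png",np.hstack(out))
E
python3 -c "
from h import *
print(env.state()['opening'],env.state()['grip_force'])
goto(449,-48,150,1.21)"
```

```text
0.10256605669621033 29.996379017829895
from [ 468.9 -267.1  200.3] 0.994 -> tx 172.8 ty -136.2 tz 50.3 roll -0.216
```

Emit:
step_arm(
  moves=[
    {"tx": 25,"ty": -20,"tz": 0,"roll": -0.04},
    {"tx": 55,"ty": -43,"tz": 0,"roll": -0.08},
    {"tx": 85,"ty": -67,"tz": 0,"roll": -0.12},
    {"tx": 115,"ty": -91,"tz": 0,"roll": -0.16},
    {"tx": 145,"ty": -114,"tz": 0,"roll": -0.2},
    {"tx": 165,"ty": -130,"tz": 0,"roll": -0.216},
    {"tx": 173,"ty": -136,"tz": 0,"roll": -0.216},
    {"tx": 173,"ty": -136,"tz": 0,"roll": -0.216},
  ],
)

```text
t: 4.2
eef_pos: [448.0, -45.6, 196.6]
tcp_rot: [3.142, -0.0, 1.212]
ft_force: [0.3, -0.7, -1.2]
opening: 0.107
grip_force: 30.0
```

Emit:
step_arm(
  moves=[
    {"tx": 0,"ty": 0,"tz": 25,"roll": 0},
    {"tx": 0,"ty": 0,"tz": 45,"roll": 0},
    {"tx": 0,"ty": 0,"tz": 58,"roll": 0},
    {"tx": 0,"ty": 0,"tz": 63,"roll": 0},
    {"tx": 0,"ty": 0,"tz": 63,"roll": 0},
  ],
)

```text
t: 4.62
eef_pos: [448.2, -48.2, 132.7]
tcp_rot: [-3.14, 0.0, 1.208]
ft_force: [-0.5, -1.0, -1.1]
opening: 0.107
grip_force: 30.0
```

Emit:
step_arm(
  moves=[
    {"tx": 0,"ty": 0,"tz": 3.5,"roll": 0},
    {"tx": 0,"ty": 0,"tz": 3.5,"roll": 0},
    {"tx": 13,"ty": 0,"tz": 3.5,"roll": 0},
    {"tx": 26,"ty": 0,"tz": 4,"roll": 0},
    {"tx": 39,"ty": 0,"tz": 6,"roll": 0},
    {"tx": 52,"ty": 0,"tz": 8.5,"roll": 0},
    {"tx": 64,"ty": 0,"tz": 13,"roll": 0},
    {"tx": 77,"ty": 0,"tz": 18,"roll": 0},
    {"tx": 77,"ty": 0,"tz": 18,"roll": 0},
  ],
)

```text
t: 5.37
eef_pos: [477.6, 26.1, 117.1]
tcp_rot: [3.137, -0.002, 1.21]
ft_force: [0.6, 5.1, 13.8]
opening: 0.106
grip_force: 30.0
```

```bash
python3 -c "
from h import *
save2('lay',[('scene',180,150),('side',320,170)])"
```

```text
(no output)
```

View pics/lay.png

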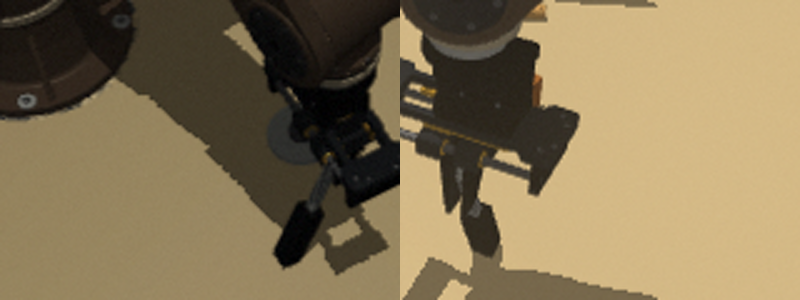

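The picture shows the file tilting in the grip as planned: handle on the bench at scene crop (298,240), blade leaning toward +tool x. I'll continue the arc.

Emit:
step_arm(
  moves=[
    {"tx": 11,"ty": 0,"tz": 6,"roll": 0},
    {"tx": 22,"ty": 0,"tz": 13,"roll": 0},
    {"tx": 42,"ty": 0,"tz": 30,"roll": 0},
    {"tx": 52,"ty": 0,"tz": 40,"roll": 0},
    {"tx": 59,"ty": 0,"tz": 50,"roll": 0},
    {"tx": 66,"ty": 0,"tz": 62,"roll": 0},
    {"tx": 72,"ty": 0,"tz": 73,"roll": 0},
    {"tx": 77,"ty": 0,"tz": 85,"roll": 0},
    {"tx": 81,"ty": 0,"tz": 98,"roll": 0},
    {"tx": 84,"ty": 0,"tz": 110,"roll": 0},
    {"tx": 84,"ty": 0,"tz": 110,"roll": 0},
  ],
)

```text
t: 6.38
eef_pos: [504.4, 103.5, 3.3]
tcp_rot: [-3.139, 0.001, 1.21]
ft_force: [0.7, 1.3, 0.1]
opening: 0.103
grip_force: 30.0
```

Emit:
step_arm(
  moves=[
    {"tx": 0,"ty": 0,"tz": 0,"roll": 0},
    {"tx": 0,"ty": 0,"tz": 0,"roll": 0},
    {"tx": 0,"ty": 0,"tz": 0,"roll": 0},
    {"tx": 0,"ty": 0,"tz": 0,"roll": 0},
    {"tx": 0,"ty": 0,"tz": 0,"roll": 0},
    {"tx": 0,"ty": 0,"tz": 0,"roll": 0},
    {"tx": 0,"ty": 0,"tz": 0,"roll": 0},
  ],
  grip=60,
)

```text
t: 6.97
eef_pos: [505.2, 103.3, 5.8]
tcp_rot: [3.141, -0.0, 1.21]
ft_force: [0.3, 1.6, 0.4]
opening: 0.535
grip_force: 0.0
```

Emit:
step_arm(
  moves=[
    {"tx": 0,"ty": 0,"tz": -40,"roll": 0},
    {"tx": 0,"ty": 0,"tz": -80,"roll": 0},
    {"tx": -40,"ty": 0,"tz": -120,"roll": 0},
    {"tx": -80,"ty": 0,"tz": -150,"roll": 0},
    {"tx": -120,"ty": 0,"tz": -150,"roll": 0},
    {"tx": -120,"ty": 0,"tz": -150,"roll": 0},
    {"tx": -120,"ty": 0,"tz": -150,"roll": 0},
  ],
)

```text
t: 7.55
eef_pos: [462.0, -11.3, 157.1]
tcp_rot: [3.139, -0.0, 1.207]
ft_force: [1.0, 0.4, 0.2]
opening: 0.629
grip_force: 0.0
```

Run:
```python
from h import *
s=cam("scene");d=cam("side");w=cam("wrist")
cv2.imwrite("pics/w.png",w["pixels"])
cv2.imwrite("pics/sd.png",np.hstack([cv2.resize(s["pixels"][150:290,220:400],(400,311)),cv2.resize(d["pixels"][170:310,290:470],(400,311))]))
```

```text
(no output)
```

View pics/w.png

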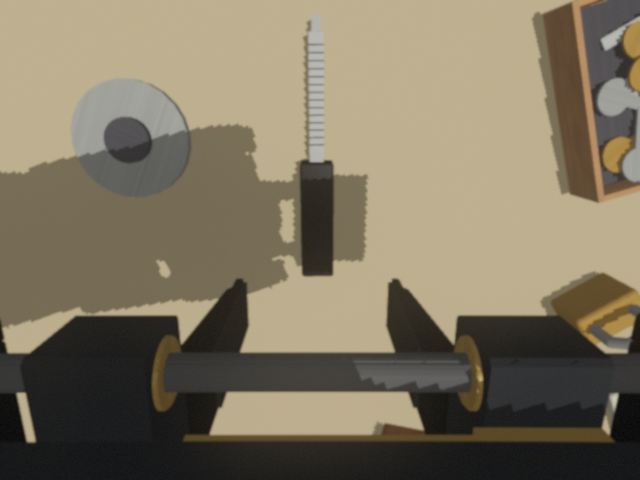

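View pics/sd.png

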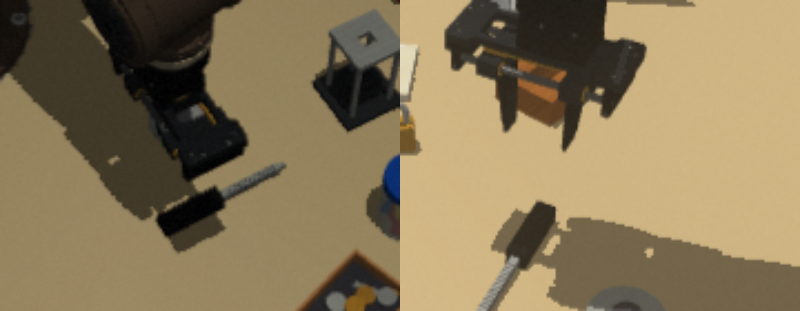

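The wrist view shows the file lying on its handle, butt at (317,273), shoulder (316,161), tip (316,17). It lies parallel to tool x and nothing else has moved. Next I compute its position.

Run:
```python
from h import *
np.set_printoptions(precision=1,suppress=True)
s=cam("scene");d=cam("side");w=cam("wrist")
B=plane(w,(317,273),24);S=plane(w,(316,161),24);T=plane(w,(316,17),15)
print("wrist butt,sh,tip",B,S,T,np.linalg.norm(B-S),np.linalg.norm(T-S),np.degrees(np.arctan2(*(T-B)[1::-1])))
print("sc sh,tip",plane(s,(319.5,237.8),18),plane(s,(347.4,225.2),12), "tri sh(w,scene)",tri(w,(316,161),s,(319.5,236.5)),"tip",tri(w,(316,17),s,(347.4,225.2)))
u=(T-B)[:2]/np.linalg.norm((T-B)[:2]);G=S[:2]-40*u
goto(*G,2.5,np.arctan2(u[1],u[0]))
```

```text
wrist butt,sh,tip [451.1 -40.6  24. ] [479.6  37.3  24. ] [512.  123.7  15. ] 82.98028751419643 92.69054248651035 69.67505522529287
sc sh,tip [482.8  34.2  18. ] [515.8 118.7  12. ] tri sh(w,scene) [479.8  37.1  18.2] tip [512.3 125.8   0.3]
from [462.8  -8.  155.2] 1.211 -> tx 8.3 ty -0.1 tz 152.7 roll -0.005
```

Emit:
step_arm(
  moves=[
    {"tx": 8,"ty": 0,"tz": 40,"roll": 0},
    {"tx": 8,"ty": 0,"tz": 80,"roll": 0},
    {"tx": 8,"ty": 0,"tz": 115,"roll": 0},
    {"tx": 8,"ty": 0,"tz": 140,"roll": 0},
    {"tx": 8,"ty": 0,"tz": 150,"roll": 0},
    {"tx": 8,"ty": 0,"tz": 153,"roll": 0},
    {"tx": 8,"ty": 0,"tz": 153,"roll": 0},
  ],
)

```text
t: 8.43
eef_pos: [465.6, -1.0, 2.4]
tcp_rot: [-3.141, 0.0, 1.21]
ft_force: [0.2, -0.6, 0.0]
opening: 0.631
grip_force: 0.0
```

Emit:
step_arm(
  moves=[
    {"tx": 0,"ty": 0,"tz": 0,"roll": 0},
    {"tx": 0,"ty": 0,"tz": 0,"roll": 0},
    {"tx": 0,"ty": 0,"tz": 0,"roll": 0},
    {"tx": 0,"ty": 0,"tz": 0,"roll": 0},
    {"tx": 0,"ty": 0,"tz": 0,"roll": 0},
    {"tx": 0,"ty": 0,"tz": 0,"roll": 0},
    {"tx": 0,"ty": 0,"tz": 0,"roll": 0},
    {"tx": 0,"ty": 0,"tz": 0,"roll": 0},
    {"tx": 0,"ty": 0,"tz": 0,"roll": 0},
    {"tx": 0,"ty": 0,"tz": 0,"roll": 0},
  ],
  grip=0,
)

```text
t: 9.27
eef_pos: [465.7, -1.4, 3.0]
tcp_rot: [3.141, -0.0, 1.21]
ft_force: [-0.4, -0.6, 6.8]
opening: 0.251
grip_force: 30.0
```

Emit:
step_arm(
  moves=[
    {"tx": 0,"ty": 0,"tz": -10,"roll": 0},
    {"tx": 0,"ty": 0,"tz": -30,"roll": 0},
    {"tx": 0,"ty": 0,"tz": -60,"roll": 0},
    {"tx": 0,"ty": 0,"tz": -83,"roll": 0},
    {"tx": 0,"ty": 0,"tz": -83,"roll": 0},
    {"tx": 0,"ty": 0,"tz": -83,"roll": 0},
  ],
)

```text
t: 9.77
eef_pos: [465.9, -1.4, 86.8]
tcp_rot: [3.139, -0.001, 1.21]
ft_force: [0.2, 0.1, -2.6]
opening: 0.249
grip_force: 30.0
```

Emit:
step_arm(
  moves=[
    {"tx": 15,"ty": -10,"tz": 0,"roll": 0},
    {"tx": 35,"ty": -20,"tz": 0,"roll": 0},
    {"tx": 55,"ty": -32,"tz": 0,"roll": 0},
    {"tx": 75,"ty": -44,"tz": 0,"roll": 0},
    {"tx": 95,"ty": -50,"tz": 0,"roll": 0},
    {"tx": 115,"ty": -50,"tz": 0,"roll": 0},
    {"tx": 130,"ty": -50,"tz": 0,"roll": 0},
    {"tx": 145,"ty": -50,"tz": 0,"roll": 0},
    {"tx": 145,"ty": -50,"tz": 0,"roll": 0},
    {"tx": 145,"ty": -50,"tz": 0,"roll": 0},
  ],
)

```text
t: 10.6
eef_pos: [469.3, 152.1, 84.5]
tcp_rot: [-3.14, 0.001, 1.211]
ft_force: [-0.4, -0.1, -1.3]
opening: 0.251
grip_force: 30.0
```

Run:
```python
from h import *
s=cam("scene");d=cam("side")
cv2.imwrite("pics/pre.png",np.hstack([cv2.resize(s["pixels"][130:250,290:450],(400,300),interpolation=2),cv2.resize(d["pixels"][260:410,240:440],(400,300),interpolation=2)]))
goto(470.6,152.3,86.3,1.21)
```

```text
from [469.3 151.4  84.9] 1.21 -> tx 1.3 ty 0.9 tz -1.4 roll -0.000
```

View pics/pre.png

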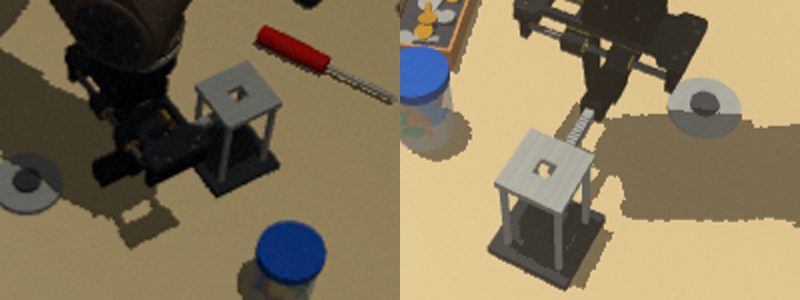

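The blade passes under the middle of the plate's near edge at side crop (567,145). I'll now pivot it about that edge.

Emit:
step_arm(
  moves=[
    {"tx": 0,"ty": 0,"tz": -12,"roll": 0},
    {"tx": 0,"ty": 0,"tz": -21,"roll": 0},
    {"tx": 1,"ty": 0,"tz": -30,"roll": 0},
    {"tx": 3,"ty": 0,"tz": -39,"roll": 0},
    {"tx": 5,"ty": 0,"tz": -47,"roll": 0},
    {"tx": 8,"ty": 0,"tz": -56,"roll": 0},
    {"tx": 12,"ty": 0,"tz": -63,"roll": 0},
    {"tx": 17,"ty": 0,"tz": -71,"roll": 0},
    {"tx": 22,"ty": 0,"tz": -78,"roll": 0},
    {"tx": 33,"ty": 0,"tz": -90,"roll": 0},
    {"tx": 33,"ty": 0,"tz": -90,"roll": 0},
  ],
)

```text
t: 11.62
eef_pos: [482.8, 184.3, 177.6]
tcp_rot: [3.139, -0.002, 1.211]
ft_force: [-0.0, -0.6, -1.5]
opening: 0.249
grip_force: 30.0
```

Emit:
step_arm(
  moves=[
    {"tx": 7,"ty": 0,"tz": -6,"roll": 0},
    {"tx": 14,"ty": 0,"tz": -11,"roll": 0},
    {"tx": 21,"ty": 0,"tz": -15,"roll": 0},
    {"tx": 29,"ty": 0,"tz": -19,"roll": 0},
    {"tx": 37,"ty": 0,"tz": -22,"roll": 0},
    {"tx": 46,"ty": 0,"tz": -24,"roll": 0},
    {"tx": 55,"ty": 0,"tz": -26,"roll": 0},
    {"tx": 62,"ty": 0,"tz": -26.5,"roll": 0},
    {"tx": 64,"ty": 0,"tz": -26.5,"roll": 0},
    {"tx": 64,"ty": 0,"tz": -26.5,"roll": 0},
    {"tx": 64,"ty": 0,"tz": -26.5,"roll": 0},
  ],
)

```text
t: 12.53
eef_pos: [504.3, 242.9, 202.0]
tcp_rot: [3.141, -0.0, 1.21]
ft_force: [-0.6, -1.3, -1.4]
opening: 0.247
grip_force: 30.0
```

Emit:
step_arm(
  moves=[
    {"tx": -10,"ty": 0,"tz": 0,"roll": 0},
    {"tx": -25,"ty": 0,"tz": 0,"roll": 0},
    {"tx": -40,"ty": 0,"tz": -20,"roll": 0},
    {"tx": -40,"ty": 0,"tz": -45,"roll": 0},
    {"tx": -40,"ty": 0,"tz": -60,"roll": 0},
    {"tx": -40,"ty": 0,"tz": -60,"roll": 0},
    {"tx": -40,"ty": 0,"tz": -60,"roll": 0},
  ],
)

```text
t: 13.12
eef_pos: [490.1, 204.9, 262.3]
tcp_rot: [3.14, -0.001, 1.209]
ft_force: [0.4, -0.2, -1.5]
opening: 0.248
grip_force: 30.0
```

Run:
```python
from h import *
s=cam("scene");d=cam("side")
cv2.imwrite("pics/s2.png",s["pixels"]);cv2.imwrite("pics/d2.png",d["pixels"])
cv2.imwrite("pics/post.png",np.hstack([cv2.resize(s["pixels"][95:215,290:450],(400,300),interpolation=2),cv2.resize(d["pixels"][210:330,260:420],(400,300),interpolation=2)]))
print(env.state()["eef_pos"])
```

```text
[489.60203841 204.97045268 260.95746882]
```

View pics/post.png

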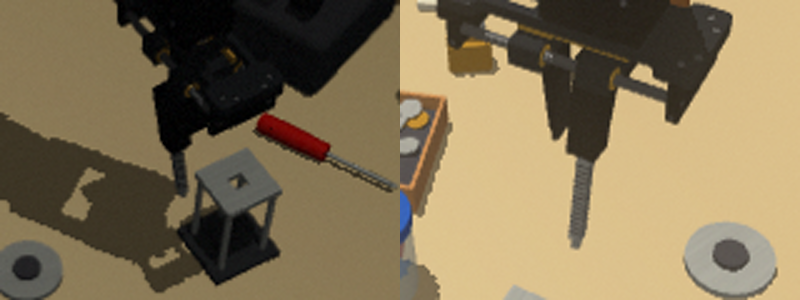

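The file now hangs blade down: scene tip ~(363.2,172.6), side tip ~(330,308), shoulders ~(361.2,155) and (333.6,274). Next I triangulate to check tilt and offset.

Run:
```python
from h import *
np.set_printoptions(precision=1,suppress=True)
s=cam("scene");d=cam("side")
T=tri(s,(363.2,172.6),d,(330,308));S=tri(s,(361.2,155),d,(333.6,274))
print(T,S,T-S,env.state()["eef_pos"])
def proj(c,X):
    V=np.array(c["view"]);return cv2.projectPoints(np.array([X],float),cv2.Rodrigues(V[:3,:3])[0],V[:3,3],np.array(c["mtx"]),np.array(c["dist"]))[0].ravel()
x,y,z=489.9,204.9,261.5
for h in(-125.6,-31): print([proj(c,(x,y,z+h)) for c in(s,d)])
```

```text
[492.1 208.9 143.4] [488.3 195.3 225.6] [  3.8  13.7 -82.1] [489.7 205.2 260.9]
[array([361.2, 174.7]), array([331., 309.])]
[array([363.6, 151.5]), array([331.5, 276.1])]
```

Run:
```python
from h import *
np.set_printoptions(precision=1,suppress=True)
for n,(x0,x1,y0,y1) in dict(s2=(350,369,150,176),d2=(318,345,266,312)).items():
    I=cv2.imread(f"pics/{n}.png")[y0:y1,x0:x1]
    hsv=cv2.cvtColor(I,cv2.COLOR_BGR2HSV); m=(hsv[...,1]<75)|(hsv[...,2]<45)
    print(n)
    for r in range(0,y1-y0,2):
        c=np.nonzero(m[r])[0]; print(y0+r,(round(c.mean()+x0,1),len(c)) if len(c) else None,''.join('#' if v else '.' for v in m[r]))
```

```text
s2
150 (np.float64(359.5), 12) ....############...
152 (np.float64(360.0), 11) .....###########...
154 (np.float64(360.0), 7) .......#######.....
156 (np.float64(360.5), 4) .........####......
158 (np.float64(360.5), 4) .........####......
160 (np.float64(361.0), 5) .........#####.....
162 (np.float64(361.0), 5) .........#####.....
164 (np.float64(362.2), 6) .........#####....#
166 (np.float64(363.0), 6) ..........#####...#
168 (np.float64(362.0), 5) ..........#####....
170 (np.float64(362.0), 5) ..........#####....
172 (np.float64(362.0), 3) ...........###.....
174 (np.float64(368.0), 1) ..................#
d2
266 (np.float64(333.0), 1) ...............#...........
268 None ...........................
270 None ...........................
272 (np.float64(332.5), 2) ..............##...........
274 (np.float64(333.0), 7) ............#######........
276 (np.float64(333.0), 7) ............#######........
278 (np.float64(333.0), 7) ............#######........
280 (np.float64(333.0), 7) ............#######........
282 (np.float64(333.0), 7) ............#######........
284 (np.float64(332.5), 6) ............######.........
286 (np.float64(332.0), 7) ...........#######.........
288 (np.float64(332.0), 7) ...........#######.........
290 (np.float64(332.0), 7) ...........#######.........
292 (np.float64(331.5), 6) ...........######..........
294 (np.float64(331.0), 7) ..........#######..........
296 (np.float64(331.0), 7) ..........#######..........
298 (np.float64(331.0), 7) ..........#######..........
300 (np.float64(331.0), 7) ..........#######..........
302 (np.float64(330.0), 7) .........#######...........
304 (np.float64(330.0), 7) .........#######...........
306 (np.float64(330.0), 5) ..........#####............
308 (np.float64(329.5), 4) ..........####.............
310 None ...........................
```

Run:
```python
from h import *
np.set_printoptions(precision=3,suppress=True)
s=cam("scene");d=cam("side")
N=[]
for c,a,b in((s,(360.2,155),(362.2,172)),(d,(333.3,274),(329.8,308))):
    R=np.array(c["view"])[:3,:3]; N.append(R.T@np.cross(np.append(und(c,a),1),np.append(und(c,b),1)))
v=np.cross(*N); v/=np.linalg.norm(v); v*=-np.sign(v[2]);print("dir",v)
u=np.array([np.cos(1.21),np.sin(1.21)]);p=np.array([u[1],-u[0]])
print("tilt deg along tx, ty",np.degrees(v[:2]@u),np.degrees(v[:2]@p))
T=tri(s,(362.2,173.3),d,(329.7,309.5));e=np.array(env.state()["eef_pos"]);print("tip",T,"rel tcp",(T-e)[:2]@u,(T-e)[:2]@p,T[2]-e[2])
H=tri(s,(385.4,167.6),d,(312.4,345)); print("hole-tip in tool",(H-T)[:2]@u,(H-T)[:2]@p)
```

```text
dir [ 0.052  0.149 -0.987]
tilt deg along tx, ty 9.030059087884673 -0.23876574712732948
tip [491.231 208.546 139.096] rel tcp 3.5427231246623707 0.11474239571784427 -122.07686211431346
hole-tip in tool 75.63805497637016 0.3517691025788484
```

The numbers suggest about 9° of leftover tilt along tx, but that's uncertain. I'll check with the wrist camera, which should also show the hole.

Run:
```python
from h import *
w=cam("wrist");cv2.imwrite("pics/w2.png",w["pixels"])
cv2.imwrite("pics/w2z.png",cv2.resize(w["pixels"][40:440,170:470],None,fx=1.5,fy=1.5,interpolation=2))
V=np.array(w["view"]);e=np.array(env.state()["eef_pos"])
def proj(X): return cv2.projectPoints(np.array([X],float),cv2.Rodrigues(V[:3,:3])[0],V[:3,3],np.array(w["mtx"]),np.array(w["dist"]))[0].ravel()
u=np.array([np.cos(1.21),np.sin(1.21),0])
for t in(0,3,9):
    k=np.radians(t);a=np.sin(k)*u-np.array([0,0,np.cos(k)]);G=e+[0,0,9.4]
    print(t,[proj(G+a*L).round(1) for L in(40,135)],proj(G-16*u+a*135).round(1))
print("tcp",proj(e),"hole",proj((518.3,279,120)),"cam",-V[:3,:3].T@V[:3,3]-e)
```

```text
0 [array([315.9, 278.5]), array([316.5, 230.1])] [316.5 251.5]
3 [array([315.9, 274.6]), array([316.5, 220.6])] [316.5 242.2]
9 [array([315.9, 267. ]), array([316.6, 201.4])] [316.5 223.7]
tcp [315.51292638 304.23116039] hole [317.45243537 115.01416533] cam [ 28.42589414  72.66695489 170.19843779]
```

View pics/w2z.png

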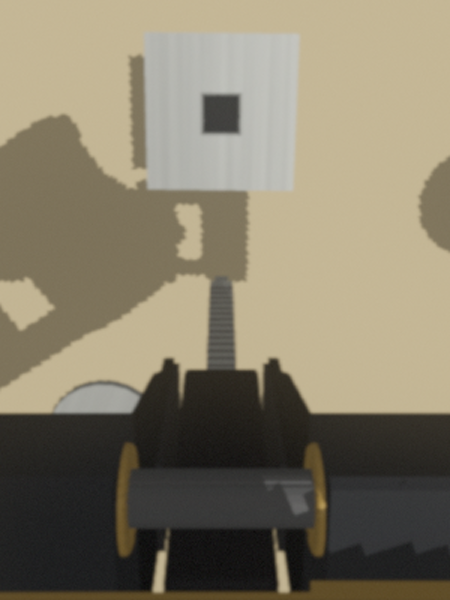

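The wrist view shows the tip at (317.3,226), the handle's front edge at row 287 and the hole at (317.3,115.3), which matches its predicted position. The file still leans about 9° with its tip forward, and the handle sits behind the pad centre. I'll press the blade about 15 mm further against the plate edge.

Emit:
step_arm(
  moves=[
    {"tx": 0,"ty": 0,"tz": 25,"roll": 0},
    {"tx": 0,"ty": 0,"tz": 50,"roll": 0},
    {"tx": 10,"ty": 0,"tz": 60,"roll": 0},
    {"tx": 30,"ty": 0,"tz": 60,"roll": 0},
    {"tx": 40,"ty": 0,"tz": 60,"roll": 0},
    {"tx": 44,"ty": 0,"tz": 60,"roll": 0},
    {"tx": 48,"ty": 0,"tz": 60,"roll": 0},
    {"tx": 52,"ty": 0,"tz": 60,"roll": 0},
    {"tx": 55,"ty": 0,"tz": 60,"roll": 0},
    {"tx": 55,"ty": 0,"tz": 60,"roll": 0},
    {"tx": 55,"ty": 0,"tz": 60,"roll": 0},
  ],
)

```text
t: 14.38
eef_pos: [509.4, 256.6, 202.2]
tcp_rot: [-3.142, -0.0, 1.21]
ft_force: [-1.4, -1.7, -3.4]
opening: 0.245
grip_force: 29.9
```

Emit:
step_arm(
  moves=[
    {"tx": -15,"ty": 0,"tz": 0,"roll": 0},
    {"tx": -35,"ty": 0,"tz": 0,"roll": 0},
    {"tx": -55,"ty": 0,"tz": -20,"roll": 0},
    {"tx": -55,"ty": 0,"tz": -45,"roll": 0},
    {"tx": -55,"ty": 0,"tz": -60,"roll": 0},
    {"tx": -55,"ty": 0,"tz": -60,"roll": 0},
    {"tx": -55,"ty": 0,"tz": -60,"roll": 0},
  ],
)

```text
t: 14.97
eef_pos: [490.5, 205.4, 262.7]
tcp_rot: [3.139, -0.002, 1.209]
ft_force: [-0.7, -0.8, -1.6]
opening: 0.241
grip_force: 30.0
```

```bash
cat > m.py <<'E'
from h import *
np.set_printoptions(precision=2,suppress=True)
s=cam("scene");d=cam("side");w=cam("wrist")
for n,c,(x0,x1,y0,y1) in(("s",s,(350,369,150,178)),("d",d,(318,345,266,314)),("w",w,(306,328,212,300))):
    I=c["pixels"][y0:y1,x0:x1];hsv=cv2.cvtColor(I,cv2.COLOR_BGR2HSV); m=(hsv[...,1]<75)|(hsv[...,2]<45)
    print(n)
    for r in range(0,y1-y0,2 if n!="w" else 3): print(y0+r,''.join('#' if v else '.' for v in m[r]),x0, int(I[r,len(I[r])//2].mean()))
E
python3 m.py
```

```text
s
150 ...############.... 350 4
152 ...###########..... 350 4
154 .....########...... 350 2
156 ......#####........ 350 12
158 ......#####........ 350 24
160 ......#####........ 350 27
162 ......#####........ 350 35
164 ......#####.......# 350 26
166 ......#####.......# 350 27
168 ......#####........ 350 38
170 ......######....... 350 33
172 ......#####........ 350 46
174 .......###........# 350 50
176 ........#.........# 350 80
d
266 ........................... 318 45
268 ........................... 318 44
270 ..............##........... 318 96
272 ..............######....... 318 183
274 ..............#######...... 318 160
276 ..............#######...... 318 157
278 ..............#######...... 318 158
280 .............#######....... 318 113
282 .............#######....... 318 108
284 .............#######....... 318 109
286 .............#######....... 318 84
288 .............#######....... 318 83
290 .............#######....... 318 84
292 .............#######....... 318 85
294 .............#######....... 318 85
296 ............#######........ 318 91
298 ............#######........ 31
[... 618 characters left out ...]
########## 306 174
242 ###################### 306 173
245 ###################### 306 159
248 ###################### 306 94
251 ###################### 306 90
254 ###################### 306 84
257 ###################### 306 82
260 ###################### 306 84
263 ###################### 306 81
266 ###################### 306 80
269 ###################### 306 83
272 ###################### 306 86
275 ###################### 306 86
278 ###################### 306 86
281 ###################### 306 81
284 ###################### 306 79
287 ###################### 306 84
290 ###################### 306 86
293 ###################### 306 77
296 ###################### 306 72
299 ##########.########### 306 38
```

```bash
cat > m2.py <<'E'
from h import *
import sys,ast
np.set_printoptions(precision=2,suppress=True)
sa,sb,st,da,db,dt=ast.literal_eval(sys.argv[1])
s=cam("scene");d=cam("side");N=[]
for c,a,b in((s,sa,sb),(d,da,db)):
    R=np.array(c["view"])[:3,:3]; N.append(R.T@np.cross(np.append(und(c,a),1),np.append(und(c,b),1)))
v=np.cross(*N); v/=np.linalg.norm(v); v*=-np.sign(v[2])
u=np.array([np.cos(1.21),np.sin(1.21)]);p=np.array([u[1],-u[0]])
print("tilt deg along tx, ty",np.degrees(v[:2]@u),np.degrees(v[:2]@p))
T=tri(s,st,d,dt);e=np.array(env.state()["eef_pos"]);print("tip",T,"rel tcp",(T-e)[:2]@u,(T-e)[:2]@p,T[2]-e[2])
H=tri(s,(385.4,167.6),d,(312.4,345)); print("hole-tip in tool",(H-T)[:2]@u,(H-T)[:2]@p)
E
python3 m2.py "((358,156),(358.2,170),(358.3,175.3),(335.2,274),(333.6,298),(333.7,303.5))"
```

```text
tilt deg along tx, ty 4.7906037396852525 -0.32498619909681065
tip [486.28 195.03 141.  ] rel tcp -10.933070281475636 0.2930142614584612 -120.04856836389325
hole-tip in tool 90.03246993913748 0.2173137409395822
```

The tilt is now about 5°, which fits the hole and cup clearances if I shift forward while descending. I won't push any more, because the handle is sliding in the pads. Next I move over the hole.

Emit:
step_arm(
  moves=[
    {"tx": 10,"ty": 0,"tz": 0,"roll": 0},
    {"tx": 25,"ty": 0,"tz": 0,"roll": 0},
    {"tx": 42,"ty": 0,"tz": 0,"roll": 0},
    {"tx": 59,"ty": 0,"tz": 0,"roll": 0},
    {"tx": 74,"ty": 0,"tz": 0,"roll": 0},
    {"tx": 84,"ty": 0,"tz": 0,"roll": 0},
    {"tx": 90,"ty": 0,"tz": 0,"roll": 0},
    {"tx": 90,"ty": 0,"tz": 0,"roll": 0},
    {"tx": 90,"ty": 0,"tz": 0,"roll": 0},
  ],
)

```text
t: 15.97
eef_pos: [521.8, 289.6, 261.8]
tcp_rot: [-3.141, 0.001, 1.21]
ft_force: [-0.7, -0.1, -2.1]
opening: 0.24
grip_force: 30.0
```

Run:
```python
from h import *
s=cam("scene");d=cam("side");w=cam("wrist")
r=lambda c,x,y,W,H,k:cv2.resize(c["pixels"][y:y+H,x:x+W],None,fx=k,fy=k,interpolation=2)
a=np.hstack([r(s,350,110,100,75,4),r(d,270,280,100,75,4)]);b=np.hstack([r(w,220,180,200,150,2)]*2)
b=np.hstack([r(w,217,180,200,150,2),np.zeros((300,400,3),np.uint8)])
cv2.imwrite("pics/ins.png",np.vstack([a,b]))
```

```text
(no output)
```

View pics/ins.png

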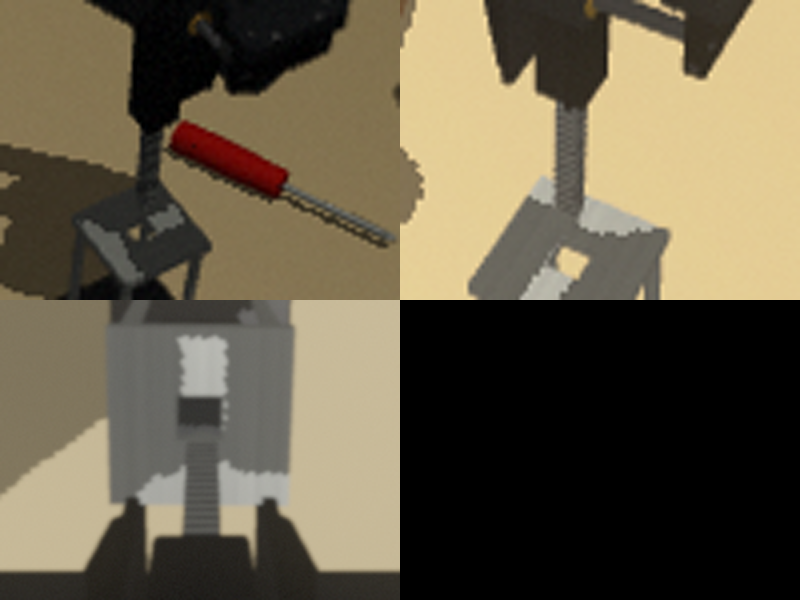

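Wrist crop: hole centre about (200,418), i.e. full-image (317,239); tip about (202,436), i.e. (318,248). Laterally it's aligned, so I only need the along-x offset.

Run:
```python
from h import *
np.set_printoptions(precision=1,suppress=True)
w=cam("wrist");s=cam("scene");d=cam("side")
u=np.array([np.cos(1.21),np.sin(1.21)]);p=np.array([u[1],-u[0]])
H=plane(w,(317,239),120)
e=np.array(env.state()["eef_pos"]);print(e)
for r in(246,248,250):
    T=plane(w,(318,r),140);print(r,"hole-tip",(H-T)[:2]@u,(H-T)[:2]@p)
# scene/side: tip px
T=tri(s,(387,160.5),d,(312,333.3));print("tip",T,(H-T)[:2]@u,(H-T)[:2]@p,"H",H)
m=cv2.cvtColor(w["pixels"],cv2.COLOR_BGR2GRAY)
print(m[225:262,317].tolist(),m[239,300:335].tolist())
```

```text
[521.9 289.1 262.3]
246 hole-tip -0.505372398159533 -0.7369068088545252
248 hole-tip 0.9892182788493524 -0.7390991830515733
250 hole-tip 2.4878306327303465 -0.7412971243785196
tip [519.5 277.2 150.5] 0.5972380346726005 -1.4574581855565292 H [518.3 278.3 120. ]
[181, 175, 152, 109, 68, 53, 51, 51, 52, 50, 52, 54, 51, 53, 52, 52, 56, 67, 78, 84, 89, 91, 93, 94, 95, 94, 88, 83, 85, 84, 82, 84, 82, 86, 86, 84, 85] [105, 104, 104, 102, 96, 83, 66, 53, 52, 52, 52, 52, 51, 51, 53, 53, 52, 52, 51, 52, 51, 51, 51, 52, 53, 56, 71, 99, 121, 128, 120, 112, 105, 105, 106]
```

Emit:
step_arm(
  moves=[
    {"tx": 0,"ty": -1,"tz": 0,"roll": 0},
    {"tx": 0,"ty": -1,"tz": 8,"roll": 0},
    {"tx": 0,"ty": -1,"tz": 16,"roll": 0},
    {"tx": 0.3,"ty": -1,"tz": 24,"roll": 0},
    {"tx": 0.7,"ty": -1,"tz": 32,"roll": 0},
    {"tx": 1,"ty": -1,"tz": 40,"roll": 0},
    {"tx": 1,"ty": -1,"tz": 40,"roll": 0},
    {"tx": 1,"ty": -1,"tz": 40,"roll": 0},
  ],
)

```text
t: 16.93
eef_pos: [521.2, 290.8, 221.5]
tcp_rot: [-3.141, 0.001, 1.21]
ft_force: [-0.1, -0.0, -1.3]
opening: 0.244
grip_force: 30.0
```

Run:
```python
from h import *
w=cam("wrist");m=cv2.cvtColor(w["pixels"],cv2.COLOR_BGR2GRAY)
V=np.array(w["view"])
for X in((518.3,278.6,120),):
    q=cv2.projectPoints(np.array([X],float),cv2.Rodrigues(V[:3,:3])[0],V[:3,3],np.array(w["mtx"]),np.array(w["dist"]))[0].ravel();print("hole px",q,"scale",np.array(w["mtx"])[0,0]/(V@np.append(X,1))[2])
    c,r=q.round().astype(int)
for k in range(r-22,r+30,2): print(k,' '.join('%3d'%v for v in m[k,c-18:c+20:2]))
```

```text
hole px [318.58525501 257.30930481] scale 1.4953622457810116
235 106 104 104 104 104 104 105 106 126 174 180 178 177 179 180 180 181 179 180
237 105 105 103 103 105 104 104 105 113 159 179 178 176 178 179 180 180 180 181
239 106 105 103 104 103 104 106 106 105 134 174 177 176 177 179 180 180 179 180
241 105 104 103 104 106 104 105 105 110 142 174 177 174 178 179 179 179 179 179
243 105 104 102 100 102 101 103 104 120 165 173 170 170 173 173 175 177 178 180
245 105 102  91  75  72  73  77  83  91 115 122 119 117 119 122 140 169 177 179
247 104 102  84  54  53  60  76  92  92  93  91  74  61  55  64 122 167 177 179
249 105 103  84  55  57  82  91  93  94  95  98  94  77  53  60 123 168 177 179
251 105 104  84  56  56  82  88  89  89  89  92  91  75  53  59 120 168 176 178
253 105 103  83  54  56  81  85  84  85  86  84  87  74  55  61 121 168 176 179
255 105 101  85  63  70  80  83  83  82  83  81  81  76  57  66 124 168 177 178
257 104 102  92  81  79  79  82  82  82  83  82  83  82  73  83 125 167 177 177
259 106 102  93  82  79  83  85  87  86  85  86  86  83  83  89 120 166 176 178
[... 340 characters left out ...]
  88  87  86  83  82  83  82  81  83  91  97 100 103 104 106
271 104 103 102 100  92  85  85  86  87  86  87  87  85  95 103 103 104 104 104
273 105 104 102 100  88  79  79  78  79  80  79  82  81  97 105 103 105 105 105
275 104 104 101 101  91  87  88  88  87  87  87  88  87  96 105 104 104 104 105
277 104 103 103 100  86  79  80  79  80  79  79  79  80  94 105 104 105 104 104
279 103 103 103 101  90  87  87  86  86  86  85  85  88 103 124 109 107 108 107
281 103 103 103  99  85  80  81  81  81  80  80  81  88 138 164 140 145 158 142
283 103 103 103 100  88  86  87  87  86  87  87  86  93 148 172 171 171 172 168
285 103 102 102 100  85  82  83  81  83  83  82  82  88 144 172 172 172 173 172
```

The blade is in the hole and laterally centred, with no contact force. I'll continue down.

Emit:
step_arm(
  moves=[
    {"tx": 0.5,"ty": 0,"tz": 8,"roll": 0},
    {"tx": 1,"ty": 0,"tz": 16,"roll": 0},
    {"tx": 1.5,"ty": 0,"tz": 24,"roll": 0},
    {"tx": 2,"ty": 0,"tz": 32,"roll": 0},
    {"tx": 2.5,"ty": 0,"tz": 40,"roll": 0},
    {"tx": 3,"ty": 0,"tz": 48,"roll": 0},
    {"tx": 3,"ty": 0,"tz": 48,"roll": 0},
  ],
)

```text
t: 17.57
eef_pos: [521.8, 293.4, 172.1]
tcp_rot: [-3.14, 0.002, 1.21]
ft_force: [-0.4, -0.2, -2.0]
opening: 0.239
grip_force: 30.0
```

Emit:
step_arm(
  moves=[
    {"tx": 0.5,"ty": 0,"tz": 7,"roll": 0},
    {"tx": 1,"ty": 0,"tz": 14,"roll": 0},
    {"tx": 1,"ty": 0,"tz": 21,"roll": 0},
    {"tx": 1,"ty": 0,"tz": 21,"roll": 0},
  ],
)

```text
t: 17.9
eef_pos: [522.2, 294.3, 151.6]
tcp_rot: [-3.14, 0.001, 1.21]
ft_force: [0.1, 0.4, -2.0]
opening: 0.243
grip_force: 30.0
```

Emit:
step_arm(
  moves=[
    {"tx": 0,"ty": 0,"tz": 2,"roll": 0},
    {"tx": 0,"ty": 0,"tz": 4,"roll": 0},
    {"tx": 0,"ty": 0,"tz": 4,"roll": 0},
  ],
)

```text
t: 18.15
eef_pos: [522.8, 294.5, 149.0]
tcp_rot: [3.142, 0.0, 1.21]
ft_force: [-0.1, -0.3, -1.2]
opening: 0.242
grip_force: 30.0
```

Emit:
step_arm(
  moves=[
    {"tx": 0,"ty": 0,"tz": 0,"roll": 0},
    {"tx": 0,"ty": 0,"tz": 0,"roll": 0},
    {"tx": 0,"ty": 0,"tz": 0,"roll": 0},
    {"tx": 0,"ty": 0,"tz": 0,"roll": 0},
    {"tx": 0,"ty": 0,"tz": 0,"roll": 0},
    {"tx": 0,"ty": 0,"tz": 0,"roll": 0},
    {"tx": 0,"ty": 0,"tz": 0,"roll": 0},
    {"tx": 0,"ty": 0,"tz": 0,"roll": 0},
  ],
  grip=70,
)

```text
t: 18.82
eef_pos: [522.7, 294.5, 149.1]
tcp_rot: [3.142, 0.0, 1.21]
ft_force: [-1.2, -0.3, -0.4]
opening: 0.72
grip_force: 0.0
```

Emit:
step_arm(
  moves=[
    {"tx": 0,"ty": 0,"tz": -15,"roll": 0},
    {"tx": 0,"ty": 0,"tz": -40,"roll": 0},
    {"tx": 0,"ty": 0,"tz": -75,"roll": 0},
    {"tx": 0,"ty": 0,"tz": -110,"roll": 0},
    {"tx": -40,"ty": 0,"tz": -130,"roll": 0},
    {"tx": -80,"ty": 0,"tz": -130,"roll": 0},
    {"tx": -120,"ty": 0,"tz": -130,"roll": 0},
    {"tx": -160,"ty": 0,"tz": -130,"roll": 0},
    {"tx": -160,"ty": 0,"tz": -130,"roll": 0},
    {"tx": -160,"ty": 0,"tz": -130,"roll": 0},
  ],
)

```text
t: 19.65
eef_pos: [466.0, 143.5, 279.8]
tcp_rot: [3.141, -0.001, 1.207]
ft_force: [0.6, 0.9, -0.1]
opening: 0.734
grip_force: 0.0
```

Run:
```python
from h import *
np.set_printoptions(precision=1,suppress=True)
s=cam("scene");d=cam("side")
def proj(c,X):
    V=np.array(c["view"]);return cv2.projectPoints(np.array([X],float),cv2.Rodrigues(V[:3,:3])[0],V[:3,3],np.array(c["mtx"]),np.array(c["dist"]))[0].ravel()
for n,c,b in(("scene",s,(350,430,110,220)),("side",d,(280,350,270,400))):
    x0,x1,y0,y1=b;I=c["pixels"][y0:y1,x0:x1];m=(I.max(2)<45).astype(np.uint8)
    n_,l,st,ce=cv2.connectedComponentsWithStats(m)
    print(n,[(st[i][:2]+[x0,y0],st[i][2:],ce[i]+[x0,y0]) for i in range(1,n_) if st[i][4]>60])
    print(" expected shoulder/butt",proj(c,(518.3,278.6,120)),proj(c,(518.3,278.6,205)),"2:",proj(c,(518.3,278.6,25)))
    cv2.imwrite(f"pics/{n}F.png",c["pixels"])
print(env.state()["opening"],env.state()["eef_pos"])
```

```text
scene [(array([350, 110]), array([ 29,  50, 763], dtype=int32), array([360.8, 134.8])), (array([373, 110]), array([ 57,  23, 756], dtype=int32), array([406.5, 117.7])), (array([377, 143]), array([ 19,  28, 305], dtype=int32), array([386.1, 156.7])), (array([361, 168]), array([ 41,  41, 731], dtype=int32), array([379.8, 191.6]))]
 expected shoulder/butt [385.1 166.9] [388.7 146.2] 2: [381.6 187.4]
side []
 expected shoulder/butt [311.9 343.9] [311.1 315.6] 2: [312.7 371.2]
0.7350849462476746 [466.6 145.1 279.3]
```

I've used all 10 pictures, so I'll check uprightness and the bystanders numerically.

Run:
```python
import cv2,numpy as np
D=cv2.imread("pics/sideF.png");S=cv2.imread("pics/sceneF.png")
for y in range(300,368,3): print(y,''.join('#' if v<75 else '.' for v in D[y,285:345].max(1)))
print()
for y in range(140,186,2): print(y,''.join('#' if v<45 else '.' for v in S[y,365:410].max(1)))
for a,b in(("scene0","sceneF"),("side0","sideF")):
    d=cv2.absdiff(cv2.imread(f"pics/{a}.png"),cv2.imread(f"pics/{b}.png")).max(2)>40
    n,l,st,_=cv2.connectedComponentsWithStats(cv2.morphologyEx(d.astype(np.uint8),cv2.MORPH_OPEN,np.ones((3,3))))
    print(a,[s.tolist() for s in st[1:] if s[4]>15])
```

```text
300 ............................................................
303 ............................................................
306 ............................................................
309 ............................................................
312 .......................#########............................
315 .....................###############........................
318 ...................#################........................
321 ...................#################........................
324 ...................#################........................
327 ...................#################........................
330 ...................#################........................
333 ...................#################........................
336 ...................#################........................
339 ....................################........................
342 ....................################........................
345 ....................##############..........................
348 ..........................######........................
[... 1854 characters left out ...]
 [227, 287, 17, 30, 239], [95, 336, 5, 5, 19], [103, 344, 5, 5, 19]]
side0 [[411, 0, 9, 13, 78], [442, 0, 26, 40, 841], [505, 0, 10, 13, 103], [524, 0, 9, 15, 106], [534, 0, 73, 37, 1398], [386, 14, 34, 15, 161], [528, 16, 5, 20, 75], [383, 19, 57, 45, 760], [505, 20, 12, 8, 76], [636, 29, 4, 12, 36], [357, 32, 18, 9, 74], [432, 33, 7, 3, 21], [294, 42, 138, 203, 11443], [444, 43, 7, 4, 23], [333, 47, 307, 392, 36397], [627, 49, 13, 37, 323], [462, 85, 5, 5, 20], [598, 88, 42, 118, 3181], [462, 91, 5, 6, 24], [489, 94, 6, 4, 21], [436, 96, 14, 37, 231], [456, 107, 6, 5, 18], [529, 267, 11, 10, 54], [565, 284, 25, 7, 105], [303, 309, 25, 45, 728], [507, 308, 8, 5, 30], [379, 319, 28, 9, 184]]
```

```bash
python3 -c "
from cell import env
print(env.job_done())"
```

```text
the job is handed in; nothing more can be done
None
```

The file is turned over and stands blade down in the file stand, released, upright and fully home by the final camera measurements; no bystander visibly moved, and the job was handed in at about 20 s.

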